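# Open the medicines safe by its combination

## Task

Unlock the medicines safe: turn its dial left (anticlockwise) to 31, straight back right (clockwise) to 22, then left again to 27. Then turn the bolt handle clockwise to draw the bolt, swing the lid up wide open so that it stays up, and leave the things around the safe standing where they are.

Things in the scene. Friction and masses are not known exactly. Their poses are not given: they have to be found in the camera images.
- safe: White steel medicines safe fixed to the counter, 200 mm deep (x), 300 mm wide (y), 125 mm high without its lid. Origin: centre of its underside; its x points from its front to the hinge side, y to its left seen from the front, z up. It stands up to 0.3 rad off square to the robot. On top of the lid are the dial (left) and the bolt handle (right).
- lid (a joint): Lid angle in rad: 0 shut, 1.4 at its stop. A white plate 204 x 306 x 10 mm lying on the walls, hinged at the safe's rear top edge, so its front edge swings up and back. With all it carries about 0.8 kg; the stiff hinge keeps it at any angle where it is left; lifting it by the bolt handle takes about 13 N. Locked, it lifts less than 0.05 rad.
- safe_hinge (a point): Middle of the lid's hinge line, which runs along the safe's y: 100 mm behind the safe's centre, 125 mm above the counter, level with the lid's underside. Fixed to the safe.
- lid_front (a point): Middle of the lid's front edge, at half its thickness, 202 mm in front of the hinge line; moves with the lid.
- dial (a joint): Dial angle in rad, growing as it turns left (anticlockwise from above). Number at the index = angle / 0.15708 (40 divisions a turn, 0 to 39; no stops). Starts at 18 to 24. Turns lightly (under 0.1 N m), stays where left. Each stop is good to half a division; over one is refused. No extra full turns. After passing a number too far: go right until below 14, then start again with left to 31.
- dial_knob (a point): On the dial's axis at the height to grip, attached to the lid: 35 mm in front of and 75 mm left of the safe's centre, 166 mm above the counter with the lid shut. The knob is a ribbed steel cylinder, 38 mm diameter, 143 to 175 mm above the counter, gripped at any yaw. Below it is the black dial disc, 100 mm diameter, its top face 143 mm above the counter.
- dial_index (a point): Fixed red index line on the aluminium ring round the dial, on its hinge side, 54 mm from the dial's axis; moves with the lid only. The black dial has 40 white edge marks, numbers rising clockwise round it: 0 is a thick red mark, fives are longer, and 10, 20, 30 are the longest, with one, two and three white dots inside them.
- handle (a joint): Bow-shaped bolt handle, angle in rad, growing clockwise from above: 0 locked, 1.2 at its stop. Needs about 0.2 N m and stays where left. It turns even if the combination is wrong, but then the bolt is not drawn and the lid stays locked: turn it back to 0 before dialling again. Held at the middle between its legs, the round bar can turn in the fingers as the lid swings.
- bolt (a joint): Travel in m of the sprung bolt inside the lid (hidden while the lid is shut): 0 thrown (lid locked), 0.012 fully drawn, lid free from about 0.009. It follows the handle only if the combination was accepted; otherwise it stays below 0.005.
- bolt_handle (a point): Middle of the bow handle's bar, attached to the lid: a round level black bar, 12 mm thick, 42 mm above the lid, on two legs 76 mm apart rising from a 90 mm aluminium disc that turns with it; 155 mm in front of the hinge line, 70 mm right of the safe's centre, 177 mm above the counter, lid shut. Locked it lies 1.2 rad anticlockwise of the safe's y axis; at its stop along y, to lift the lid by.
- sharps: Yellow sharps bin with a red lid, loose, 96 mm diameter, 119 mm high, origin at the centre of its underside. Stands beside the safe; to be left alone.
- disinfectant: White bottle with a blue cap and label, loose, 66 mm diameter, 150 mm high, origin at the centre of its underside. Stands beside the safe; to be left alone.
- tray: Empty white instrument tray, loose, 190 x 100 x 18 mm, origin at the centre of its underside. Lies to the right of the safe; to be left alone.

How it is judged:
By the outcome, as a careful person would: the job done as asked, in the order asked, and still so for the second after the job is handed in, with the robot touching nothing.
It also fails if it takes over 51 s, if anything falls off the work surface, if the arm or the gripper's body presses on something with over 40 N, if the wrist force passes 120 N, or if a joint passes its speed limit or range.

## Robot

A 7-joint arm with a two-finger parallel gripper is mounted at the origin on the work surface. World frame = base frame: x ahead of the robot, y to its left, z up, the work surface at z = 0. Lengths are in m, angles in degrees, forces in N, time in s.
With the tool pointing down it reaches from about 0.425 to 0.825 m from the base axis. Payload 3.6 kg.
Tool frame: the origin (TCP) lies midway between the tips of the shut fingers; the grasp point (between the pads) lies 19 mm behind it; z points along the fingers, y is the line along which they close (so a half turn about z gives the same grasp; the last joint's range is limited). The gripper opens to 85 mm and grips with 20 to 120 N. Pads are 22 mm wide; open, the fingers measure 114 mm over their backs; the gripper's body (76 mm by 85 mm) begins 54 mm behind the grasp point. The pads swing forward as they close: fully open they stand 13 mm farther back than shut.
Start: joints at [-76.92, 35.231, -0.722, 81.555, 0.464, 63.22, -2.315], TCP at [0.164, 0.629, 0.231] pointing down, gripper open.
Joint ranges: [-178.69, 178.69], [-17.37, 117.87], [-77.05, 75.6], [15.02, 138.74], [-78.02, 258.01], [0.78, 113.62], [-162.83, 162.83]. Speed limits (degrees/s): [159.86, 159.86, 180, 180, 180, 180, 180].

## Interface

Orientations are given as a 3x3 rotation matrix whose columns are the frame's x, y, z axes.
In Python, from plant import r, capture, get_calibration, order gives the robot as it stands. The module is installed in compiled form; this text tells all that it offers.
- The arm moves only by the shell command python3 -m crank 'ROWS' [OPENING] [FORCE]. ROWS is a JSON object of lists of equal length, an entry for each row: "slide": the shift along the world's x, y, z in m, a list of three; "roll": the turn about the world's z in rad. A call has 1 to 8 rows; each row is the pose to reach, as a shift and turn from the pose commanded when the call began; what a row does not reach only later rows make up. A row lasts 1/10 s, in which the tool goes at most 50 mm and 8.59 degrees, less where a joint would pass 70% of its speed; a pose out of reach is approached as far as the arm can. A call with a gripper value outside its range is refused whole. OPENING is the finger opening in m, from 0 to 0.0854, set as the call begins (- or left out, the last holds). The fingers move at their own pace and stop on an object; FORCE is the grip in N (left out, the last holds). Time passes only in rows, so rows that repeat a pose let the fingers close. It gives the time, the measured TCP pose, the force, the opening and the grip force at its end, in the units of the state.
- r.state(): the state, without advancing time (a new reading comes with each control period).
- capture(name): name is "scene" or "top" or "wrist"; returns (picture, depth): 480x640x3 uint8, red, green, blue; 480x640 float32, m along the optical axis (not along the pixel's ray), 0 where there is no reading.
- get_calibration(name): a dict with "camera_matrix" (3x3 intrinsics, pixels), "k1" (the pictures are not rectified: a ray, as slopes to the right and down, at radius r is drawn at 1 + k1 r^2 times it, then the intrinsics apply), "view" (4x4, takes a point from world to camera coordinates); the wrist camera has in their place "tool_from_camera" (4x4, takes a point from camera to tool coordinates, whose origin is the TCP and whose axes are the flange's). Camera axes: x right, y down, z forward; pixel columns grow to the right and rows downward; lengths in m; the calibration is good to about 2 mm. A picture is of the moment at which its call begins: read the wrist's pose just before it. get_calibration takes no time and is no camera call.
- order.finish_job(): hands the job in; it is judged then, once.
The state is a dict: "time": time; "joint_pos": joint angles; "joint_vel": joint speeds; "effort": joint torques, N m; "position": TCP position; "tcp_rot": TCP orientation; "ft_force": force on the tool from outside, world axes, zero at the start; "moment": the same for the moment, N m; "gripper_width": finger opening in m; "grasp_force": force on a finger pad.
Only numpy, scipy, OpenCV 4.12 (cv2) and the standard library are available. Lean on these libraries where they do the work, as an engineer would, in place of code of your own. Each camera call takes 0.05 s, during which the arm holds its last target. There are 200 camera calls.

## Working session

There is one attempt and no reset: what is moved stays moved. The work goes in short steps, Python scripts to look and compute and a shell command to move; the robot and the scene stay as the last step left them, time stands still between calls to the robot, and variables do not carry over. Pictures are saved under pics/ and viewed, at most 11 in all, crops included, and the job is handed in when it is done.

```bash
mkdir -p pics; cat > h.py <<'E'
import numpy as np, cv2, json
from plant import r, capture, get_calibration, order
def shot(name, fn=None):
    s=r.state(); im,d=capture(name); c=get_calibration(name)
    if fn: cv2.imwrite('pics/'+fn, im[:,:,::-1])
    K=np.array(c['camera_matrix']); k1=c['k1']
    if 'view' in c: T=np.linalg.inv(np.array(c['view']))
    else:
        W=np.eye(4); W[:3,:3]=s['tcp_rot']; W[:3,3]=s['position']; T=W@np.array(c['tool_from_camera'])
    return im,d,K,k1,T
def ray(px,K,k1):
    px=np.atleast_2d(np.array(px,float)); q=np.c_[(px[:,0]-K[0,2])/K[0,0],(px[:,1]-K[1,2])/K[1,1]]
    u=q.copy()
    for _ in range(20): u=q/(1+k1*(u**2).sum(1,keepdims=True))
    return np.c_[u,np.ones(len(u))]
def onplane(px,z,K,k1,T):
    d=ray(px,K,k1)@T[:3,:3].T; o=T[:3,3]
    return o+d*((z-o[2])/d[:,2])[:,None]
def proj(P,K,k1,T):
    P=np.atleast_2d(P); c=(P-T[:3,3])@T[:3,:3]; u=c[:,:2]/c[:,2:]
    u=u*(1+k1*(u**2).sum(1,keepdims=True)); return u*[K[0,0],K[1,1]]+[K[0,2],K[1,2]]
E
python3 - <<'E'
from h import *
im,d,K,k1,T=shot('top','top0.png'); print(K,k1,T)
im,d,K,k1,T=shot('scene','scene0.png'); print(T)
s=r.state(); print(s['time'],s['position'],s['tcp_rot'],s['ft_force'],s['gripper_width'])
print(get_calibration('wrist'))
E
```

```text
[[463.31657976   0.         311.41600639]
 [  0.         463.31657976 237.97312172]
 [  0.           0.           1.        ]] -0.029920814719155135 [[ 0.00795649 -0.9946346   0.10314406  0.44277269]
 [-0.99979188 -0.0059749   0.01950659 -0.02583913]
 [-0.01878565 -0.1032778  -0.99447514  1.04261031]
 [ 0.          0.          0.          1.        ]]
[[ 0.43248456  0.47561051 -0.76599723  1.43358054]
 [ 0.90162268 -0.22266278  0.37080699 -0.44832831]
 [ 0.00580063 -0.85100877 -0.52511944  0.7536949 ]
 [ 0.          0.          0.          1.        ]]
0.1 [0.16363727 0.62835316 0.23024187] [[-9.67730707e-01  2.51986005e-01 -5.75864828e-04]
 [ 2.51986662e-01  9.67728051e-01 -2.26727084e-03]
 [-1.40399729e-05 -2.33921787e-03 -9.99997264e-01]] [0.11045802 0.06052118 0.06086462] 0.08522834555807428
{'camera_matrix': array([[424.82755258,   0.        , 323.10224045],
       [  0.        , 424.82755258, 241.30880285],
       [  0.        ,   0.        ,   1.        ]]), 'k1': -0.03943315546636205, 'tool_from_camera': array([[-1.07022566e-03, -9.60771554e-01, -2.77338919e-01,
         6.99418917e-02],
       [ 9.99999307e-01, -1.16407126e-03,  1.73728365e-04,
         2.82557820e-04],
       [-4.89755536e-04, -2.77338541e-01,  9.60772134e-01,
        -1.42473373e-01],
       [ 0.00000000e+00,  0.00000000e+00,  0.00000000e+00,
         1.00000000e+00]])}
```

View pics/top0.png

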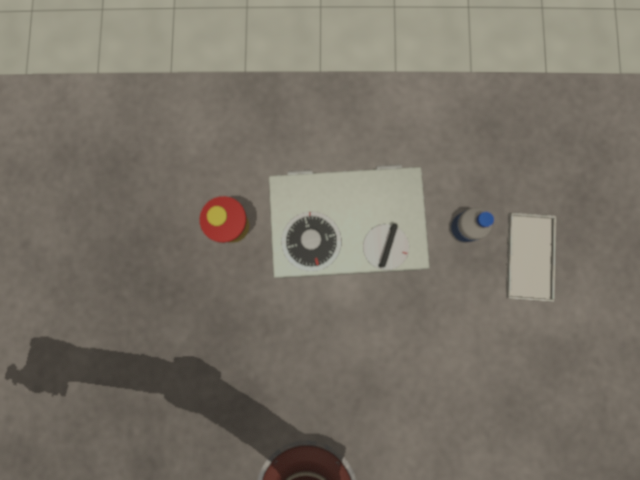

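View pics/scene0.png

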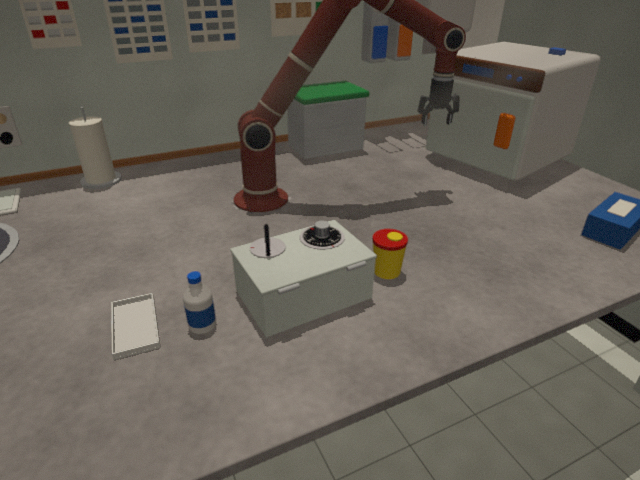

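The top view shows the lid with corners at about (270,177), (420,168), (428,268) and (274,277). The dial is at (311,240), with its red 0 near (317,262), and the handle bar is at (388,245). In the scene view the bottle is to the right of the safe and the sharps bin to its left, both clear of it.

```bash
python3 - <<'E'
from h import *
im,d,K,k1,T=shot('top')
hsv=cv2.cvtColor(im,cv2.COLOR_RGB2HSV)
m=((im.min(2)>150)|0).astype(np.uint8)
m[:, :255]=0; m[:,440:]=0; m[:150]=0; m[300:]=0
c=max(cv2.findContours(m,0,2)[0],key=cv2.contourArea); h=cv2.convexHull(c)
p=onplane(h[:,0],.135,K,k1,T)[:,:2]*1000
rc=cv2.minAreaRect(p.astype(np.float32)); b=cv2.boxPoints(rc); print(rc,b)
print('corners',onplane([(270,177),(420,168),(428,268),(274,277)],.135,K,k1,T))
dk=((im.max(2)<70)).astype(np.uint8); 
for x0,x1,z in((275,350,.143),(360,410,.177)):
    mm=np.zeros_like(dk); mm[205:275,x0:x1]=dk[205:275,x0:x1]
    c=max(cv2.findContours(mm,0,2)[0],key=cv2.contourArea); rr=cv2.minAreaRect(c); print(rr, onplane([rr[0]],z,K,k1,T), onplane(cv2.boxPoints(rr),z,K,k1,T)[:,:2])
s=r.state(); print(s['joint_pos'],s['time'])
E
```

```text
((570.0711059570312, -78.91993713378906), (196.2482452392578, 298.2623291015625), 3.68534517288208) [[ 462.5642     63.595703]
 [ 481.7356   -234.04984 ]
 [ 677.578    -221.43558 ]
 [ 658.4066     76.20996 ]]
corners [[ 0.65913532  0.07587201  0.135     ]
 [ 0.67869159 -0.22379238  0.135     ]
 [ 0.47936729 -0.23604065  0.135     ]
 [ 0.45970355  0.06456858  0.135     ]]
((310.7538146972656, 240.43077087402344), (41.675662994384766, 41.67566680908203), 29.744882583618164) [[ 0.53124828 -0.00693925  0.143     ]] [[ 0.51571198  0.04840431]
 [ 0.58728255  0.00875328]
 [ 0.54680108 -0.06234542]
 [ 0.47595522 -0.02242358]]
((387.8892517089844, 244.77171325683594), (4.436408519744873, 43.30146789550781), 16.990825653076172) [[ 0.5206194  -0.15210645  0.177     ]] [[ 0.48299433 -0.13605768]
 [ 0.56097867 -0.16037246]
 [ 0.55856619 -0.16831212]
 [ 0.48063196 -0.14393573]]
[-76.91900575  35.27623139  -0.72304473  81.61954229   0.46311479
  63.22027331  -2.3132094 ] 0.15
```

```bash
python3 -m crank '{"slide":[[0.016,-0.026,0.010],[0.031,-0.053,0.02],[0.046,-0.08,0.03],[0.062,-0.106,0.04],[0.077,-0.132,0.04],[0.092,-0.159,0.04],[0.107,-0.186,0.04],[0.122,-0.212,0.04]],"roll":[-0.142,-0.284,-0.426,-0.568,-0.71,-0.852,-0.993,-1.134]}' && python3 -m crank '{"slide":[[0.016,-0.026,0],[0.031,-0.053,0],[0.046,-0.08,0],[0.062,-0.106,0],[0.077,-0.132,0],[0.092,-0.159,0],[0.107,-0.186,0],[0.122,-0.212,0]],"roll":[-0.142,-0.284,-0.426,-0.568,-0.71,-0.852,-0.993,-1.134]}' && python3 -m crank '{"slide":[[0.016,-0.026,0],[0.031,-0.053,0],[0.046,-0.08,0],[0.062,-0.106,0],[0.077,-0.132,0],[0.092,-0.159,0],[0.107,-0.186,0],[0.123,-0.212,0]],"roll":[-0.142,-0.284,-0.426,-0.568,-0.71,-0.852,-0.993,-1.134]}'
python3 - <<'E'
from h import *
im,d,K,k1,T=shot('wrist','w1.png')
s=r.state(); print(s['joint_pos'],s['tcp_rot'],s['time'])
print(proj([[.531,-.007,.143],[.531,-.007,.175],[.585,-.004,.143]],K,k1,T))
E
```

```text
time: 0.95
position: [0.2861, 0.4155, 0.2712]
tcp_rot: [[-0.175, 0.985, -0.0], [0.985, 0.175, -0.0], [-0.0, -0.0, -1.0]]
ft_force: [-0.5, 0.3, 0.4]
gripper_width: 0.0854
grasp_force: 0.0
time: 1.75
position: [0.408, 0.2038, 0.2713]
tcp_rot: [[0.818, 0.575, -0.0], [0.575, -0.818, 0.0], [-0.0, -0.0, -1.0]]
ft_force: [0.9, 0.4, 0.6]
gripper_width: 0.0854
grasp_force: 0.0
time: 2.55
position: [0.531, -0.0079, 0.2711]
tcp_rot: [[0.868, -0.497, -0.001], [-0.497, -0.868, 0.0], [-0.001, -0.0, -1.0]]
ft_force: [0.3, -0.7, 0.6]
gripper_width: 0.0855
grasp_force: 0.0
[-35.27259033  30.3186257   54.35869713  98.69915273 -26.63691412
  64.73797679 -93.45982653] [[ 0.86226343 -0.50644808  0.00348207]
 [-0.50642182 -0.86226244 -0.00635875]
 [ 0.00622284  0.00371952 -0.99997372]] 2.6
[[322.9142119  231.12759512]
 [322.85041945 245.0113891 ]
 [276.04633488 161.51649988]]
```

View pics/w1.png

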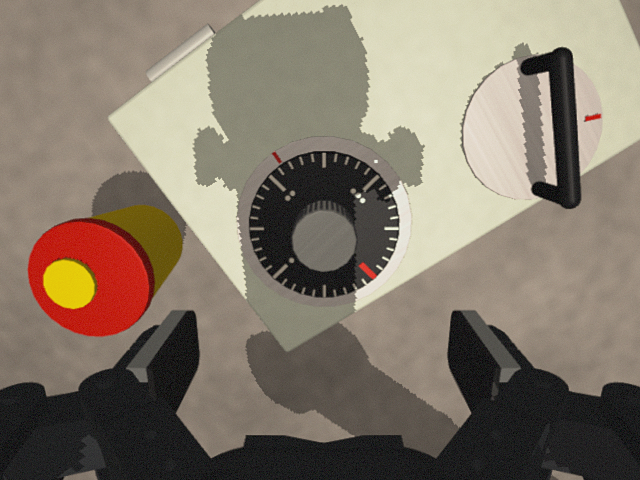

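The wrist view shows the dial centred near (324,225) with the index at (277,157). The red 0 mark is near (369,271), the 20 mark (two dots) near (278,185), and the handle is at the right. By eye the reading is about 21.5.

```bash
cat >> h.py <<'E'
YAW=np.radians(3.7)
def red(im):
    h=cv2.cvtColor(im,cv2.COLOR_RGB2HSV); return (((h[...,0]<10)|(h[...,0]>170))&(h[...,1]>130)&(h[...,2]>90))
def dial(v,c0,verbose=1):
    "reading from red 0 mark and index mark, via points on the disc plane"
    im,d,K,k1,T=v
    ys,xs=np.nonzero(red(im)); P=onplane(np.c_[xs,ys],.143,K,k1,T)[:,:2]
    # centre correction from index known geometry
    c=np.array(c0); out={}
    for it in range(3):
        q=P-c; R=np.hypot(*q.T); 
        i=(R>.047)&(R<.060)&(abs(np.angle(np.exp(1j*(np.arctan2(q[:,1],q[:,0])-YAW))))<.2); z=(R>.030)&(R<.0495)&~i
        idx=P[i].mean(0); c=idx-.054*np.array([np.cos(YAW),np.sin(YAW)])
    zm=P[z].mean(0)-c; ai=YAW; az=np.arctan2(zm[1],zm[0])
    n=((az-ai)/0.15708)%40
    if verbose: print('idx',idx,i.sum(),'centre',c,'zero r',np.hypot(*zm),z.sum(),'NUMBER',n)
    return n
E
python3 - <<'E'
from h import *
dial(shot('wrist'),(.533,-.008))
E
```

```text
idx [ 0.58738462 -0.00587146] 41 centre [ 0.53349718 -0.00935621] zero r 0.042244147707366536 134 NUMBER 21.11896473114968
```

```bash
cat >> h.py <<'E'
def dial2(v,c0):
    im,d,K,k1,T=v
    c=np.array(c0); g=np.array([np.cos(YAW),np.sin(YAW)])
    # rectified top view of disc plane, 5 px/mm? : 0.2 mm per pixel, up = safe x, left = safe y
    n=700; u,w=np.meshgrid(np.arange(n),np.arange(n)); a=(n/2-w)*2e-4; b=(n/2-u)*2e-4
    X=c[0]+a*g[0]-b*g[1]; Y=c[1]+a*g[1]+b*g[0]
    p=proj(np.c_[X.ravel(),Y.ravel(),np.full(n*n,.143)],K,k1,T).astype(np.float32)
    return cv2.remap(im,p[:,0].reshape(n,n),p[:,1].reshape(n,n),cv2.INTER_LINEAR)
E
python3 - <<'E'
from h import *
o=dial2(shot('wrist'),(.5335,-.0094)); cv2.circle(o,(350,350),250,(0,255,0),1)
cv2.imwrite('pics/d1.png',cv2.resize(o[:,:,::-1],(600,600)))
E
```

```text
(no output)
```

View pics/d1.png

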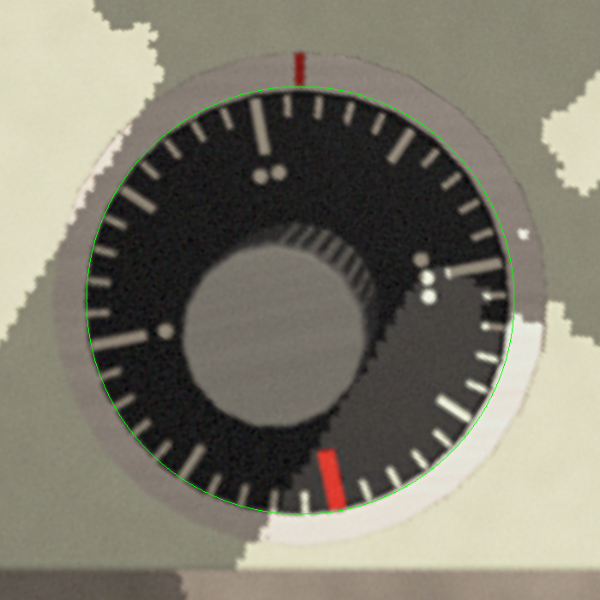

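The rectified view shows the disc matching the 50 mm circle and the index at (299,70), between marks 21 and 22. The reading is 21.3, so I need +9.7 divisions (1.524 rad). Next I grip the knob.

```bash
python3 -m crank '{"slide":[[0.0015,0,-0.04],[0.0015,0,-0.08],[0.0015,0,-0.105],[0.0015,0,-0.122],[0.0015,0,-0.122]],"roll":[0,0,0,0,0]}' && python3 -m crank '{"slide":[[0,0,0],[0,0,0],[0,0,0],[0,0,0],[0,0,0],[0,0,0]],"roll":[0,0,0,0,0,0]}' 0.03 40
python3 - <<'E'
from h import *
o=dial2(shot('wrist'),(.5335,-.0094)); cv2.circle(o,(350,350),250,(0,255,0),1)
cv2.imwrite('pics/d2.png',cv2.resize(o[:,:,::-1],(600,600)))
s=r.state();print(s['joint_pos'])
E
```

```text
time: 3.2
position: [0.53, -0.0047, 0.1469]
tcp_rot: [[0.872, -0.49, -0.006], [-0.49, -0.872, 0.002], [-0.006, 0.002, -1.0]]
ft_force: [-0.1, -0.1, -0.1]
gripper_width: 0.0854
grasp_force: 0.0
time: 3.8
position: [0.532, -0.0088, 0.1508]
tcp_rot: [[0.87, -0.494, 0.001], [-0.494, -0.87, -0.001], [0.001, 0.001, -1.0]]
ft_force: [-2.7, -2.2, 6.3]
gripper_width: 0.037
grasp_force: 40.4
[-30.61231664  37.81485678  46.97882629 107.69173166 -35.57564086
  50.22621102 -85.39096543]
```

View pics/d2.png

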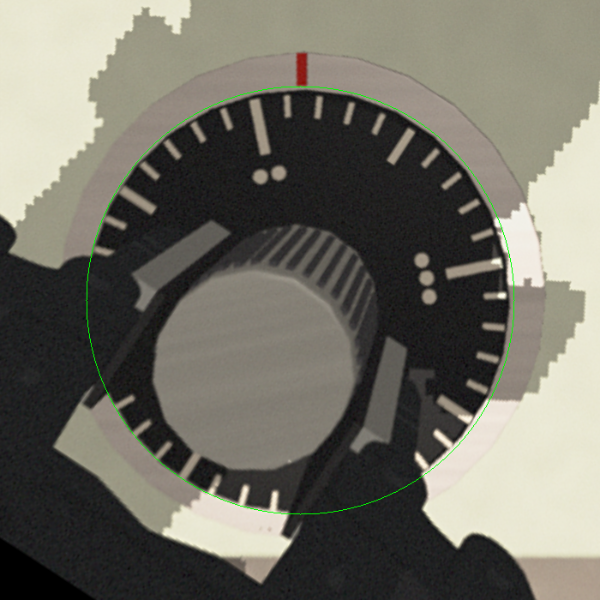

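The knob is held and the dial has not moved: the index at (302,70) reads about 21.4. Now I turn left 1.516 rad.

```bash
python3 -m crank '{"slide":[[0,0,0],[0,0,0],[0,0,0],[0,0,0],[0,0,0],[0,0,0],[0,0,0]],"roll":[0.1,0.22,0.34,0.46,0.58,0.7,0.8]}' && python3 -m crank '{"slide":[[0,0,0],[0,0,0],[0,0,0],[0,0,0],[0,0,0],[0,0,0],[0,0,0],[0,0,0]],"roll":[0.12,0.24,0.36,0.48,0.6,0.68,0.716,0.716]}'
python3 - <<'E'
from h import *
o=dial2(shot('wrist'),(.5335,-.0094)); cv2.circle(o,(350,350),250,(0,255,0),1)
cv2.imwrite('pics/d3.png',cv2.resize(o[:,:,::-1],(600,600)))
s=r.state();print(s['joint_pos'])
E
```

```text
time: 4.55
position: [0.532, -0.0088, 0.1508]
tcp_rot: [[0.959, 0.283, 0.001], [0.283, -0.959, -0.001], [0.0, 0.001, -1.0]]
ft_force: [-3.1, -2.6, 5.5]
gripper_width: 0.0368
grasp_force: 40.4
time: 5.35
position: [0.532, -0.0089, 0.1508]
tcp_rot: [[0.541, 0.841, 0.001], [0.841, -0.541, -0.001], [-0.001, 0.001, -1.0]]
ft_force: [-3.1, -2.4, 5.7]
gripper_width: 0.0366
grasp_force: 40.3
[-15.80691285  31.86561114  21.78436123 107.24530724 -16.30956734
  43.90406495 -17.92019098]
```

View pics/d3.png

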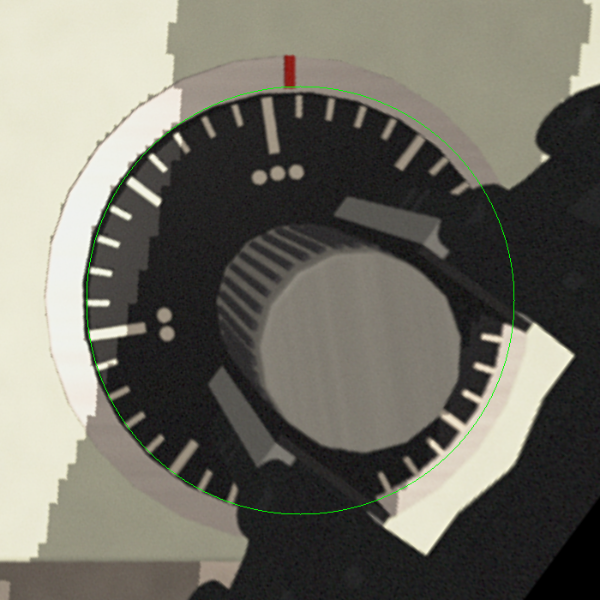

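The index at (290,72) sits between 30 (three dots, (267,97)) and 31 (299,107), reading about 30.7. I'll turn on 0.044 rad with a firmer grip, then go right 9 divisions (1.414 rad).

```bash
python3 -m crank '{"slide":[[0,0,0],[0,0,0],[0,0,0],[0,0,0]],"roll":[0,0.02,0.044,0.044]}' - 70
python3 -m crank '{"slide":[[0,0,0],[0,0,0],[0,0,0],[0,0,0],[0,0,0],[0,0,0],[0,0,0]],"roll":[-0.1,-0.22,-0.34,-0.46,-0.58,-0.7,-0.8]}' && python3 -m crank '{"slide":[[0,0,0],[0,0,0],[0,0,0],[0,0,0],[0,0,0],[0,0,0],[0,0,0]],"roll":[-0.12,-0.24,-0.36,-0.48,-0.57,-0.614,-0.614]}'
python3 - <<'E'
from h import *
o=dial2(shot('wrist'),(.5335,-.0094)); cv2.circle(o,(350,350),250,(0,255,0),1)
cv2.imwrite('pics/d4.png',cv2.resize(o[:,:,::-1],(600,600)))
E
```

```text
time: 5.8
position: [0.532, -0.0089, 0.1509]
tcp_rot: [[0.503, 0.864, 0.0], [0.864, -0.503, -0.001], [-0.001, 0.001, -1.0]]
ft_force: [-2.6, -2.5, 7.7]
gripper_width: 0.0357
grasp_force: 69.1
time: 6.5
position: [0.532, -0.0088, 0.1509]
tcp_rot: [[0.972, 0.237, 0.001], [0.237, -0.972, -0.001], [0.0, 0.001, -1.0]]
ft_force: [-3.3, -3.0, 7.1]
gripper_width: 0.0359
grasp_force: 69.3
time: 7.2
position: [0.532, -0.0088, 0.1509]
tcp_rot: [[0.932, -0.363, 0.001], [-0.363, -0.932, -0.002], [0.001, 0.001, -1.0]]
ft_force: [-3.7, -2.3, 7.4]
gripper_width: 0.0358
grasp_force: 69.2
```

View pics/d4.png

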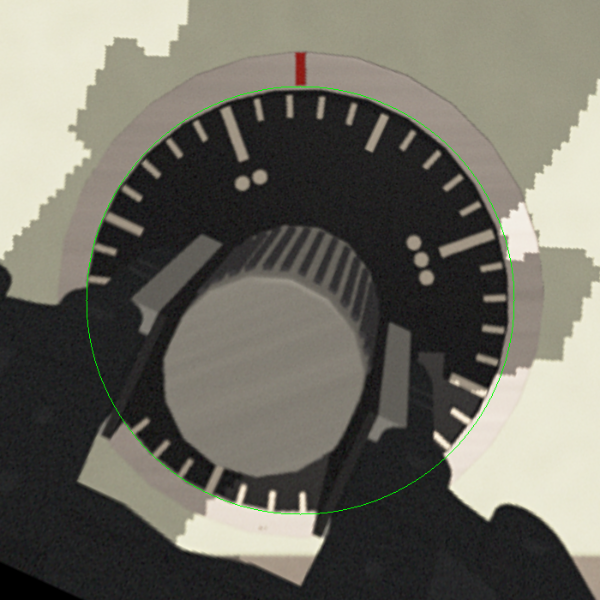

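The index at (300,70) lies just past 22 (290,106), reading about 22.3. I'll go right 0.048 rad more, then left 5 divisions plus the roughly 0.2 of lost motion seen at the reversal.

```bash
python3 -m crank '{"slide":[[0,0,0],[0,0,0],[0,0,0]],"roll":[-0.025,-0.048,-0.048]}'
python3 -m crank '{"slide":[[0,0,0],[0,0,0],[0,0,0],[0,0,0],[0,0,0],[0,0,0],[0,0,0],[0,0,0]],"roll":[0.1,0.22,0.34,0.46,0.58,0.7,0.815,0.815]}'
python3 - <<'E'
from h import *
o=dial2(shot('wrist'),(.5335,-.0094)); cv2.circle(o,(350,350),250,(0,255,0),1)
cv2.imwrite('pics/d5.png',cv2.resize(o[:,:,::-1],(600,600)))
E
```

```text
time: 7.55
position: [0.5321, -0.0088, 0.1509]
tcp_rot: [[0.914, -0.407, 0.001], [-0.407, -0.914, -0.001], [0.001, 0.001, -1.0]]
ft_force: [-3.6, -1.9, 7.2]
gripper_width: 0.0361
grasp_force: 69.2
time: 8.35
position: [0.532, -0.0088, 0.1509]
tcp_rot: [[0.922, 0.388, 0.001], [0.388, -0.922, -0.001], [0.001, 0.001, -1.0]]
ft_force: [-4.1, -1.6, 6.0]
gripper_width: 0.0357
grasp_force: 69.6
```

View pics/d5.png

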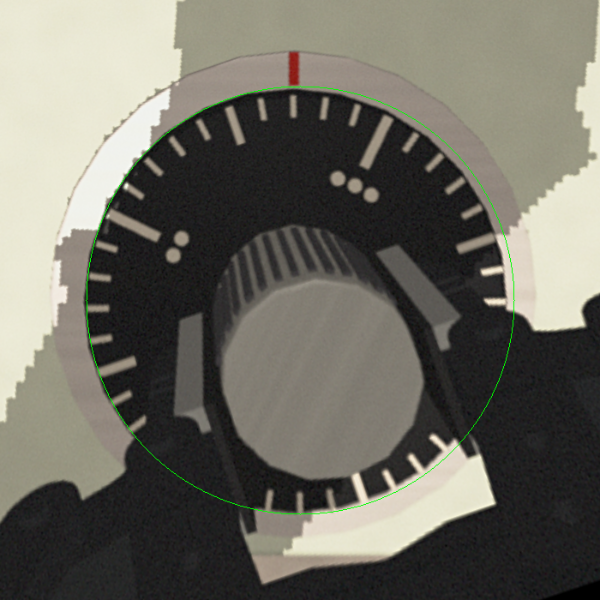

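The index at (293,70) lines up with 27 (293,106), two marks past 25 and three before 30. I'll release and go over the bolt handle.

```bash
python3 -m crank '{"slide":[[0,0,0],[0,0,0],[0,0,0],[0,0,0.03],[0,0,0.07],[0,0,0.1]],"roll":[0,0,0,0,0,0]}' 0.07 40
python3 -m crank '{"slide":[[-0.001,-0.018,0],[-0.003,-0.036,0],[-0.004,-0.054,0],[-0.006,-0.072,0],[-0.007,-0.09,0],[-0.008,-0.108,0],[-0.01,-0.128,0],[-0.0115,-0.147,0]],"roll":[0.142,0.284,0.426,0.568,0.71,0.852,0.98,1.1]}' && python3 -m crank '{"slide":[[0,0,0],[0,0,0],[0,0,0],[0,0,0],[0,0,0],[0,0,0],[0,0,0],[0,0,0]],"roll":[0.142,0.284,0.426,0.568,0.71,0.852,0.98,1.1]}' && python3 -m crank '{"slide":[[0,0,0],[0,0,0],[0,0,0]],"roll":[0.14,0.236,0.236]}'
python3 - <<'E'
from h import *
v=shot('wrist','w2.png'); im,d,K,k1,T=v
s=r.state(); print(s['joint_pos'],s['time'])
print(proj([[.521,-.154,.183],[.521-.036,-.154+.0115,.183],[.521+.036,-.154-.0115,.183]],K,k1,T))
E
```

```text
time: 9.0
position: [0.5329, -0.0069, 0.2511]
tcp_rot: [[0.922, 0.388, 0.002], [0.388, -0.922, -0.0], [0.001, 0.001, -1.0]]
ft_force: [0.9, 0.0, -0.6]
gripper_width: 0.07
grasp_force: 0.0
time: 9.8
position: [0.5208, -0.1546, 0.2492]
tcp_rot: [[0.068, 0.998, -0.0], [0.998, -0.068, 0.0], [0.0, -0.0, -1.0]]
ft_force: [0.5, -0.0, 0.3]
gripper_width: 0.0701
grasp_force: 0.0
time: 10.6
position: [0.5209, -0.1538, 0.2491]
tcp_rot: [[-0.858, 0.513, -0.0], [0.513, 0.858, 0.0], [0.0, 0.0, -1.0]]
ft_force: [-0.3, -0.4, 0.1]
gripper_width: 0.0702
grasp_force: 0.0
time: 10.9
position: [0.5208, -0.1539, 0.2491]
tcp_rot: [[-0.953, 0.303, -0.0], [0.303, 0.953, 0.0], [0.0, 0.0, -1.0]]
ft_force: [0.2, -0.2, -0.0]
gripper_width: 0.0698
grasp_force: 0.0
[ 1.41959908e+01  2.46248304e+01 -4.01537562e-02  9.80026812e+01
  5.46481033e-03  5.73883455e+01  8.64099218e+01] 10.95
[[322.38230301 259.83379741]
 [322.35700852 187.12206313]
 [322.4067218  325.8384037 ]]
```

View pics/w2.png

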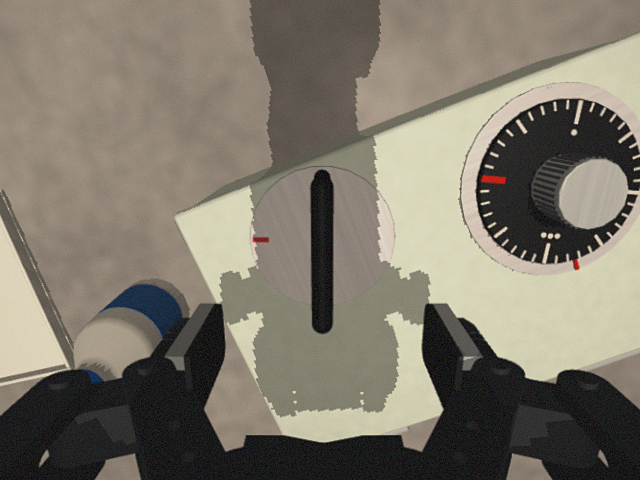

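The wrist view shows the bar vertical from (322,175) to (322,330), right between the fingers and aligned with the pads. The dial is undisturbed. I'll descend, grip and turn it clockwise.

```bash
python3 -m crank '{"slide":[[-0.001,0,-0.04],[-0.001,0,-0.075],[-0.001,0,-0.091],[-0.001,0,-0.091]],"roll":[0,0,0,0]}' && python3 -m crank '{"slide":[[0,0,0],[0,0,0],[0,0,0],[0,0,0],[0,0,0],[0,0,0],[0,0,0]],"roll":[0,0,0,0,0,0,0]}' 0.006 60 && python3 -m crank '{"slide":[[0,0,0],[0,0,0],[0,0,0],[0,0,0],[0,0,0],[0,0,0]],"roll":[-0.1,-0.2,-0.3,-0.4,-0.5,-0.6]}' && python3 -m crank '{"slide":[[0,0,0],[0,0,0],[0,0,0],[0,0,0],[0,0,0],[0,0,0],[0,0,0],[0,0,0]],"roll":[-0.1,-0.2,-0.3,-0.4,-0.5,-0.57,-0.62,-0.62]}'; python3 -c "
from h import *
s=r.state();print(s['moment'],s['joint_pos'])"
```

```text
time: 11.35
position: [0.518, -0.1533, 0.1558]
tcp_rot: [[-0.953, 0.304, -0.006], [0.304, 0.953, 0.001], [0.006, -0.001, -1.0]]
ft_force: [-0.3, -0.4, 0.9]
gripper_width: 0.07
grasp_force: 0.0
time: 12.05
position: [0.5203, -0.1545, 0.1594]
tcp_rot: [[-0.953, 0.303, 0.002], [0.303, 0.953, -0.001], [-0.002, -0.0, -1.0]]
ft_force: [0.5, -1.1, 5.9]
gripper_width: 0.0098
grasp_force: 58.6
time: 12.65
position: [0.5207, -0.154, 0.1594]
tcp_rot: [[-0.613, 0.79, 0.002], [0.79, 0.613, -0.0], [-0.002, 0.002, -1.0]]
ft_force: [-0.9, 0.8, 6.4]
gripper_width: 0.01
grasp_force: 58.7
time: 13.45
position: [0.5213, -0.1537, 0.1594]
tcp_rot: [[-0.044, 0.999, 0.003], [0.999, 0.044, -0.001], [-0.001, 0.003, -1.0]]
ft_force: [1.1, 0.8, 5.3]
gripper_width: 0.0102
grasp_force: 59.0
[ 0.10225599 -0.07097001  0.2383039 ] [  1.01460776  31.74063378  20.0179764  105.04639561 -14.65263551
  45.5440428   31.11788764]
```

```bash
python3 -m crank '{"slide":[[0.003,0,0.0076],[0.006,0.0004,0.0152],[0.0134,0.0009,0.0298],[0.0223,0.0014,0.0435],[0.0325,0.0021,0.0563],[0.0325,0.0021,0.0563]],"roll":[0,0,0,0,0,0]}' - 45; python3 -c "
from h import *
s=r.state();print(s['moment'],s['ft_force'],s['position'])"
```

```text
time: 14.05
position: [0.5501, -0.1519, 0.2136]
tcp_rot: [[-0.043, 0.999, -0.007], [0.999, 0.043, 0.001], [0.001, -0.007, -1.0]]
ft_force: [-3.7, -1.0, -3.2]
gripper_width: 0.0097
grasp_force: 55.4
[-0.19632259  0.77715641  0.2288267 ] [-3.691001   -1.01187595 -3.22312531] [ 0.55007976 -0.1518656   0.21357162]
```

```bash
python3 -m crank '{"slide":[[0.0114,0.0007,0.0116],[0.0239,0.0015,0.0221],[0.0374,0.0024,0.0313],[0.0518,0.0033,0.0391],[0.0669,0.0043,0.0454],[0.0825,0.0053,0.0502],[0.0825,0.0053,0.0502]],"roll":[0,0,0,0,0,0,0]}'; python3 - <<'E'
from h import *
shot('scene','s2.png'); s=r.state(); print(s['moment'],s['joint_pos'])
E
```

```text
time: 14.75
position: [0.6316, -0.1469, 0.2683]
tcp_rot: [[-0.043, 0.999, -0.007], [0.999, 0.043, 0.001], [0.002, -0.006, -1.0]]
ft_force: [-11.4, 2.6, 13.2]
gripper_width: 0.0103
grasp_force: 54.6
[0.35173596 2.48980982 0.30183376] [ -0.84842474  34.86071981  21.7921012   78.8378826  -13.11685346
  69.1023046   24.57497839]
```

View pics/s2.png

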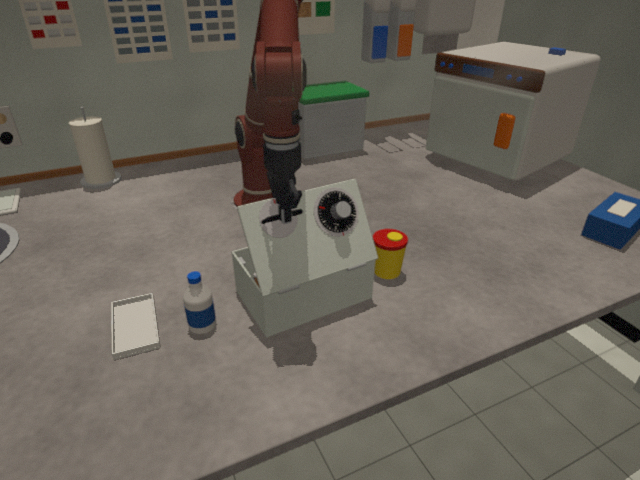

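The scene shows the lid about 1 rad open, the bar still in the fingers, and the bottle, bin and tray in place. I'll continue to about 1.37 rad.

```bash
python3 -m crank '{"slide":[[0.008,0.0005,0.0035],[0.016,0.001,0.0052],[0.0323,0.0021,0.0068],[0.0486,0.0031,0.0068],[0.0568,0.0037,0.0061],[0.0617,0.004,0.0056],[0.0617,0.004,0.0056]],"roll":[0,0,0,0,0,0,0]}'; python3 - <<'E'
from h import *
s=r.state(); print(s['moment'],s['joint_pos'])
E
```

```text
time: 15.5
position: [0.696, -0.1428, 0.2738]
tcp_rot: [[-0.043, 0.999, 0.001], [0.999, 0.043, 0.0], [0.0, 0.001, -1.0]]
ft_force: [-4.7, 0.5, 7.5]
gripper_width: 0.01
grasp_force: 53.8
[0.1311574  1.08859646 0.16656012] [ -0.20234271  40.84587916  21.35653388  66.28426065 -14.28204083
  75.2690998   22.43872814]
```

```bash
python3 -m crank '{"slide":[[0,0,0],[0,0,0],[0,0,0],[0,0,0]],"roll":[0,0,0,0]}' 0.03 20 && python3 -m crank '{"slide":[[0.002,0,0.01],[0.003,0,0.03],[0.003,0,0.06],[0.003,0,0.1],[0.003,0,0.13],[0.003,0,0.13],[0.003,0,0.13]],"roll":[0,0,0,0,0,0,0]}'
python3 - <<'E'
from h import *
shot('scene','s3.png')
E
```

```text
time: 15.9
position: [0.698, -0.1422, 0.2716]
tcp_rot: [[-0.044, 0.999, 0.004], [0.999, 0.044, -0.0], [-0.0, 0.004, -1.0]]
ft_force: [3.7, 0.8, 3.8]
gripper_width: 0.03
grasp_force: 0.0
time: 16.6
position: [0.699, -0.143, 0.4005]
tcp_rot: [[-0.042, 0.999, -0.001], [0.999, 0.042, -0.0], [-0.0, -0.001, -1.0]]
ft_force: [0.8, 0.1, 0.2]
gripper_width: 0.0298
grasp_force: 0.0
```

View pics/s3.png

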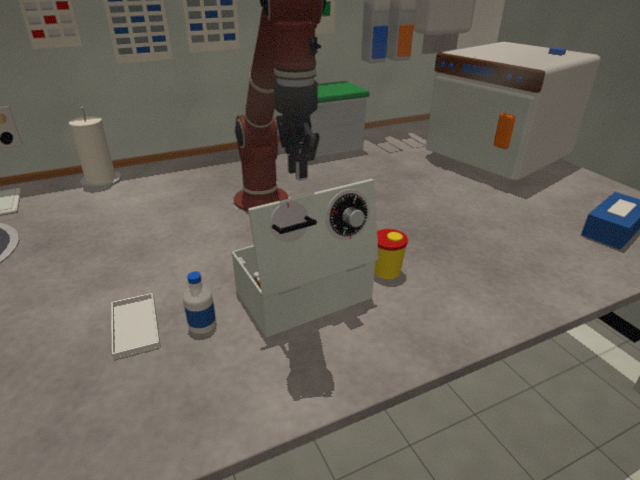

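The lid stands nearly upright with its edge at about (252,208)–(375,183). The gripper is clear of it and the bottle, bin and tray have not moved.

```bash
python3 -c "
from plant import order
print(order.finish_job())"
```

```text
the job is handed in; nothing more can be done
None
```

The safe is unlocked (31 left, 22 right, 27 left), the bolt handle is turned to its stop, and the lid stands open at about 1.37 rad (estimated from the arm position). The bottle, bin and tray were left untouched, and I handed the job in at about 17 s.

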